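# Refit the burner knob and hold it pressed

## Task

Turn the wooden turntable anticlockwise by its upright post until it clicks into its notch, so that the small red burner has its control shaft towards the robot. Then take the loose control knob, turn it so that the flat in its bore matches the flat of the D-shaped shaft, push it fully home on the shaft and press it in against the spring, as for lighting. Finish while still holding the knob pressed in with the gripper, and leave the jug, the cup and the tamper alone.

Things in the scene. Friction and masses are not known exactly. Their poses are not given: they have to be found in the camera images.
- turntable (a joint): Angle (rad) of the wooden disc, radius 150 mm, that carries the burner; grows anticlockwise from above. 0 = notch: a sprung roller ball on the stand sits between two rim pins and, from within 0.03 rad, centres the disc when the post is let go. Starts at -1.45 to -0.8; stops at -1.7 and +0.5. Stays where it is left elsewhere; passing a pin takes about 6 N at the post.
- pivot (a point): On the disc's vertical turning axis, at its top face (z 22 mm). Axes: the fixed stand's (yaw up to 0.3 rad either way). In the notch the control shaft lies on its -x side, the post on -y, the ball plunger on +x. On the disc stands the red burner: 210 mm (disc x) by 150 mm (disc y), steel deck at z 77 mm, pot supports up to z 96 mm.
- post (a point): Upright round aluminium post, black sleeve, for turning the disc: 18 mm diameter, from z 22 to z 122 mm, 130 mm from the pivot axis. Point: on its axis, z 110 mm. Axes turn with the disc: +y points to the pivot, x is the tangent; yaw = stand yaw + turntable angle. The burner's side is 46 mm from the post's surface: keep fingertips above z 82 mm or close along the tangent.
- shaft_top (a point): Centre of the top end of the upright brass D-shaft on the burner deck, 78 mm from the pivot axis. Diameter 14 mm, one flat 3 mm from the axis on this frame's +x side (towards the burner head; a white tick on the deck marks it), top edge chamfered 1.5 mm. Stands 28 mm above the deck, top at z 105 mm unpressed. z up; yaw equals the post's.
- shaft (a joint): How far the shaft is pressed down (m): 0 free, 0.008 at its bottom stop. Its spring pushes up with 4.9 N at 0 and 10.5 N at the stop, so it also sinks under a knob that does not match and sits on its end.
- knob_mid (a point): Loose control knob, standing bore down on the table. Point: on its axis, 25 mm above its underside, 25 mm below its top. Black round skirt 44 mm diameter, 24 mm high; on it a steel grip bar 42 mm long (x), 13 mm wide (y), 26 mm high, to be pinched across its width. The bore's flat is on its +x side, which a red line on the bar's top and end marks. 50 to 100 g.
- knob: The same knob, origin at the centre of its underside, same axes. In the underside a blind D-shaped bore, 18 mm deep, 1 mm wider than the shaft all round. It fits only with the knob's +x along the shaft's +x (within about 0.15 rad).
- knob_seat (a point): On the knob's axis at the closed end of the bore, 18 mm above its underside: meets the shaft's top when fully home. The underside is then 10 mm above the deck with the shaft unpressed, 2 mm with it fully pressed.
- knob_mark (a point): Point 20 mm from the knob's axis on the side of the bore's flat (knob +x), 18 mm above its underside.
- jug: Bystander: steel milk jug, 74 mm diameter, 85 mm high, with a handle on one side; origin at the centre of its underside.
- cup: Bystander: white ceramic cup, 72 mm rim diameter, 62 mm high; origin at the centre of its underside.
- tamper: Bystander: dark steel coffee tamper, 58 mm diameter, 84 mm high; origin at the centre of its underside.
There are look-alikes about, which are no part of the job. Of the things that look like the knob, the smallest one is meant.

How it is judged:
By the outcome, as a careful person would: the job done as asked, in the order asked, and still so for the second after the job is handed in, while the arm keeps its last pose, push and grip.
It also fails if it takes over 58 s, if anything falls off the work surface, if the arm or the gripper's body presses on something with over 40 N, if the wrist force passes 120 N, or if a joint passes its speed limit or range.

## Robot

A 6-joint arm with a two-finger parallel gripper is mounted at the origin on the work surface. World frame = base frame: x ahead of the robot, y to its left, z up, the work surface at z = 0. Lengths are in m, angles in rad, forces in N, time in s.
With the tool pointing down it reaches from about 0.35 to 0.875 m from the base axis. Payload 4.2 kg.
Tool frame: the origin (TCP) lies where the fingers leave the gripper's body, on its centre line; the fingertips stand 70 mm ahead of it and the grasp point (between the pads) lies 51 mm ahead of it; z points along the fingers, y is the direction in which the jaws open and shut (so a half turn about z gives the same grasp; the last joint's range is limited). The gripper opens to 87 mm and grips with 3 to 60 N. Pads are 19 mm wide; open, the fingers measure 117 mm over their backs; the gripper's body (75 mm by 190 mm) begins 51 mm behind the grasp point.
Start: joints at [1.558, 0.385, 0.008, 0, -1.194, -0.259], TCP at [0.168, 0.602, 0.292] pointing down, gripper open.
Joint ranges: [-3.14, 3.14], [-1.21, 2.06], [-1.07, 1.41], [-3.16, 2.05], [-2.99, -0.16], [-3.1, 3.1]. Speed limits (rad/s): [2.79, 2.79, 3.14, 3.14, 3.14, 3.14].

## Interface

Orientations are given as a rotation vector (axis times angle).
In Python, from plant import * gives the robot as it stands. The module is installed in compiled form; this text tells all that it offers.
- The arm moves only by the shell command python3 -m creep 'ROWS' [OPENING] [FORCE]. ROWS is JSON, a list of rows, each a list of 4 numbers: the shift along the tool's x, y, z in units of 25 mm (1.0 is 25 mm), then the turn about the tool's z in degrees. In form: [[x, y, z, yaw], ...]. A call has 1 to 10 rows; each row is the pose to reach, as a shift and turn from the pose commanded when the call began, along the tool's axes at that moment; what a row does not reach only later rows make up. A row lasts 1/12 s, in which the tool goes at most 41.7 mm and 7.16 degrees, less where a joint would pass 70% of its speed; a pose out of reach is approached as far as the arm can. A call with a gripper value outside its range is refused whole. OPENING is the closure in counts, from 0 (fully open) to 255 (shut), set as the call begins (- or left out, the last holds). The fingers move at their own pace and stop on an object; FORCE is the grip in N (left out, the last holds). Time passes only in rows, so rows that repeat a pose let the fingers close. It gives the time, the measured TCP pose, the force and the opening at its end, in the units of the state.
- get_obs(): the state, without advancing time (a new reading comes with each control period).
- capture(name): name is "scene" or "top" or "wrist"; returns (picture, depth): 384x512x3 uint8, red, green, blue; 384x512 float32, m along the optical axis (not along the pixel's ray), 0 where there is no reading.
- calibration(name): a dict with "intrinsics" (3x3 intrinsics, pixels), "R" (3x3) and "t" (3): a world point X has camera coordinates R X + t; the wrist camera has in their place "hand_eye" (4x4, takes a point from camera to tool coordinates, whose origin is the TCP and whose axes are the flange's). Camera axes: x right, y down, z forward; pixel columns grow to the right and rows downward; lengths in m; the calibration is good to about 2 mm. A picture is of the moment at which its call begins: read the wrist's pose just before it. calibration takes no time and is no camera call.
- hand_in(): hands the job in, once; it reports no verdict.
The state is a dict: "time": time; "joint_positions": joint angles; "joint_vel": joint speeds; "joint_efforts": joint torques, N m; "eef_pos": TCP position; "orientation": TCP orientation; "ft_force": force on the tool from outside, world axes, zero at the start; "wrist_torque": the same for the moment, N m; "width": finger opening in m.
Only numpy, scipy, OpenCV 4.12 (cv2) and the standard library are available. Lean on these libraries where they do the work, as an engineer would, in place of code of your own. Each camera call takes 0.05 s, during which the arm holds its last target. There are 200 camera calls.

## Working session

There is one attempt and no reset: what is moved stays moved. The work goes in short steps, Python scripts to look and compute and a shell command to move; the robot and the scene stay as the last step left them, time stands still between calls to the robot, and variables do not carry over. Pictures are saved under pics/ and viewed, about 8 in all and at most 12, crops included, and the job is handed in when it is done.

```bash
mkdir -p pics; cat > h.py <<'E'
from plant import *
import numpy as np, cv2
from scipy.spatial.transform import Rotation as R
def pts(name, obs=None):
    o=get_obs(); im,d=capture(name); c=calibration(name); K=np.array(c["intrinsics"])
    v,u=np.mgrid[0:384,0:512]
    P=np.stack([(u-K[0,2])/K[0,0]*d,(v-K[1,2])/K[1,1]*d,d],-1)
    if name=="wrist":
        H=np.array(c["hand_eye"]); P=P@H[:3,:3].T+H[:3,3]
        P=P@R.from_rotvec(o["orientation"]).as_matrix().T+np.array(o["eef_pos"])
    else:
        P=(P-np.array(c["t"]))@np.array(c["R"])
    P[d==0]=np.nan
    return im,P
def save(im,n): cv2.imwrite("pics/"+n,im[...,::-1])
E
python3 - <<'E'
from h import *
a,P=pts("top");b,Q=pts("scene")
np.savez("s0.npz",a=a,P=P,b=b,Q=Q)
save(np.hstack([a]),"top0.png");save(b,"scene0.png")
o=get_obs();print(o)
E
```

```text
{'time': 0.1, 'joint_positions': array([ 1.55761190e+00,  3.85475678e-01,  6.75966549e-03, -4.08243478e-04,
       -1.19400184e+00, -2.58630783e-01]), 'joint_vel': array([-0.00030385, -0.00159607,  0.00212766,  0.00125077,  0.00144716,
       -0.00064956]), 'joint_efforts': array([-9.93558169e-04, -3.91690385e+01,  1.87933642e+01,  4.23188925e+00,
        1.34367059e-02, -7.07935692e-05]), 'eef_pos': array([0.16765721, 0.60167651, 0.29127412]), 'orientation': array([ 3.11065574e+00, -4.25622642e-01, -2.21943932e-04]), 'ft_force': array([-0.29679235, -0.54702419, -0.54262328]), 'wrist_torque': array([ 0.01667308,  0.02158714, -0.02315391]), 'width': 0.08700312737411943}
```

View pics/top0.png

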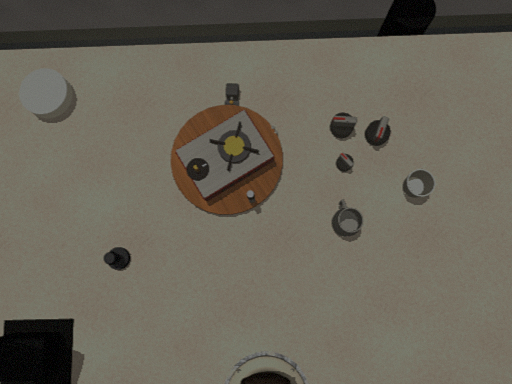

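View pics/scene0.png

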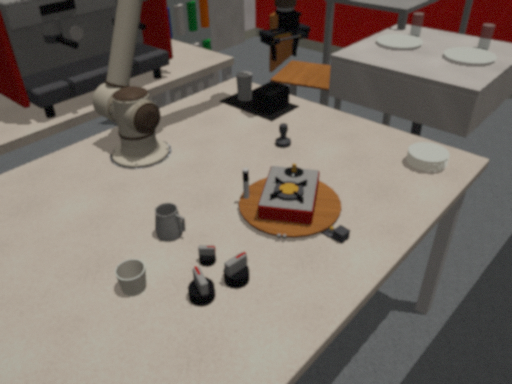

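The top view shows the knob candidates: (343,125) large, (377,133) large and (345,162) smallest, so I take (345,162). The post is near (250,195), the D-shaft near (197,168), the ball plunger at (232,92), the jug at (348,222), the cup at (420,184) and the tamper at (118,258).

```bash
python3 - <<'E'
from h import *
s=np.load("s0.npz");a,P=s["a"],s["P"]
for u,v in [(343,125),(377,133),(345,160),(250,194),(197,168),(203,166),(232,90),(234,146),(348,222),(420,184),(118,258),(40,350),(230,205)]:
    print(u,v,P[v,u].round(3))
K=calibration("top")["intrinsics"];print(K)
# disc fit: points z 15..28mm brownish
m=(abs(P[...,2]-.022)<.005); m[:, :160]=0;m[:,295:]=0;m[:95]=0;m[225:]=0
n,l,st,c=cv2.connectedComponentsWithStats(m.astype(np.uint8));i=1+np.argmax(st[1:,4])
ct=max(cv2.findContours((l==i).astype(np.uint8),0,1)[0],key=len)[:,0]
(cx,cy),r=cv2.minEnclosingCircle(ct);print(cx,cy,r)
w=P[ct[:,1],ct[:,0],:2];w=w[~np.isnan(w[:,0])]
A=np.c_[2*w,np.ones(len(w))];x=np.linalg.lstsq(A,(w**2).sum(1),rcond=None)[0];print("disc",x[:2],np.sqrt(x[2]+x[:2]@x[:2]))
def cl(z0,z1,u0,u1,v0,v1,n):
    q=P[v0:v1,u0:u1].reshape(-1,3);q=q[(q[:,2]>z0)&(q[:,2]<z1)];print(n,len(q),q.mean(0).round(4),q.min(0).round(3),q.max(0).round(3))
cl(.1,.13,235,270,180,220,"post")
cl(.098,.12,180,212,150,185,"shaft")
cl(.04,.06,330,360,148,176,"knob")
cl(.012,.03,330,360,148,176,"skirt")
cl(.01,.1,222,243,80,104,"plunger")
big=cv2.resize(np.vstack([np.hstack([a[140:185,320:370],a[145:190,175:225]]),np.hstack([a[175:220,225:275],a[75:120,210:260]])]),None,fx=6,fy=6,interpolation=cv2.INTER_CUBIC)
save(big,"crop1.png")
E
```

```text
343 125 [ 0.678 -0.218  0.048]
377 133 [ 0.647 -0.299  0.072]
345 160 [ 0.584 -0.218  0.05 ]
250 194 [0.492 0.025 0.122]
197 168 [0.563 0.154 0.104]
203 166 [0.573 0.144 0.078]
232 90 [0.791 0.071 0.031]
234 146 [0.619 0.063 0.092]
348 222 [ 0.429 -0.225  0.005]
420 184 [ 0.523 -0.417  0.009]
118 258 [0.35  0.367 0.038]
40 350 [0.141 0.526 0.095]
230 205 [0.48  0.082 0.019]
[[444.0412253    0.         257.93290993]
 [  0.         444.0412253  189.5696874 ]
 [  0.           0.           1.        ]]
226.20960998535156 157.99563598632812 57.121360778808594
disc [0.60592637 0.09129614] 0.14792986420377927
post 53 [0.4923 0.0259 0.1192] [0.484 0.018 0.102] [0.502 0.035 0.125]
shaft 22 [0.5658 0.1598 0.1036] [0.561 0.154 0.098] [0.573 0.165 0.108]
knob 93 [ 0.586  -0.2204  0.0484] [ 0.569 -0.237  0.04 ] [ 0.603 -0.205  0.056]
skirt 116 [ 0.5826 -0.2169  0.0223] [ 0.566 -0.242  0.013] [ 0.606 -0.199  0.03 ]
plunger 202 [0.7894 0.0733 0.0283] [0.757 0.055 0.011] [0.813 0.091 0.036]
```

View pics/crop1.png

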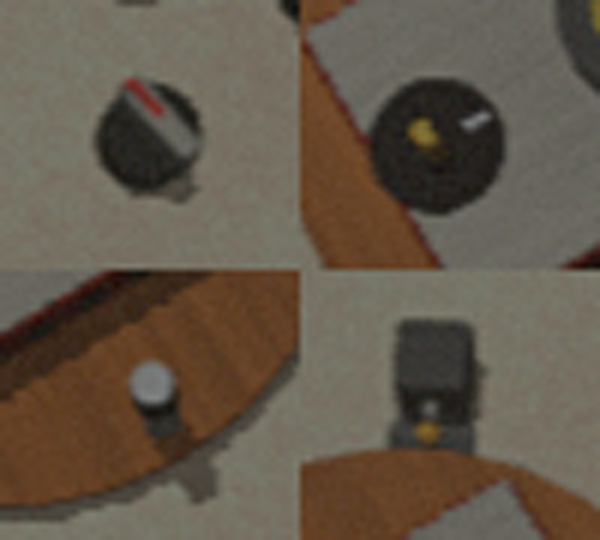

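The close crop confirms the smallest knob, with its red line pointing up-left (about +40° in the world). The white tick beside the shaft points towards the burner head. Estimates: pivot (0.606, 0.091), stand yaw about -5.6°, disc at about -60° world.

```bash
cat >> h.py <<'E'
def delta(p,yaw=None):
    o=get_obs();M=R.from_rotvec(o["orientation"]).as_matrix()
    y0=np.degrees(np.arctan2(M[1,0],M[0,0]))
    d=M.T@(np.array(p)-np.array(o["eef_pos"]))/.025
    print("xyz units",d.round(3),"turn",None if yaw is None else round(-(yaw-y0),2),"yaw0",round(y0,2))
E
python3 - <<'E'
from h import *
s=np.load("s0.npz");P=s["P"];a=s["a"]
q=P[148:176,330:360].reshape(-1,3);q=q[(q[:,2]>.042)&(q[:,2]<.057)]
w,v=np.linalg.eigh(np.cov(q[:,:2].T));print("knob bar yaw",np.degrees(np.arctan2(v[1,1],v[0,1])),np.sqrt(w))
delta([.492,.026,.26],-150)
E
```

```text
knob bar yaw -139.65114246858747 [0.00395089 0.01171971]
xyz units [18.682 18.693  1.29 ] turn 134.42 yaw0 -15.58
```

```bash
python3 -m creep '[[1.2,1.2,0.1,7],[2.4,2.4,0.2,14],[3.6,3.6,0.3,21],[4.8,4.8,0.4,28],[6,6,0.5,35],[7.1,7.1,0.6,42],[8.2,8.2,0.7,49],[9.3,9.3,0.8,56],[10.4,10.4,0.8,63],[11.5,11.5,0.8,70]]' 0; python3 -c "
from h import *
delta([.492,.026,.26],-150)"
```

```text
time: 0.93
eef_pos: [0.3677, 0.2459, 0.272]
orientation: [2.299, -2.14, -0.0]
ft_force: [0.9, 1.2, 0.6]
width: 0.0869
xyz units [ 9.128 -4.328  0.481] turn 64.11 yaw0 -85.89
```

```bash
python3 -m creep '[[1.4,-0.7,0.1,7],[2.8,-1.4,0.2,14],[4.2,-2.1,0.3,21],[5.6,-2.8,0.4,28],[7,-3.4,0.4,35],[8.1,-3.9,0.4,42],[9.1,-4.3,0.5,49],[9.1,-4.3,0.5,56],[9.1,-4.3,0.5,64],[9.1,-4.3,0.5,64]]' 0; python3 - <<'E'
from h import *
im,P=pts("wrist");save(im,"w1.png")
o=get_obs();print(o["eef_pos"])
q=P.reshape(-1,3);q=q[(q[:,2]>.1)&(q[:,2]<.135)&(np.hypot(q[:,0]-.492,q[:,1]-.026)<.04)]
t=q[q[:,2]>.116];print(len(q),q.mean(0),len(t),t.mean(0) if len(t) else 0,t.min(0),t.max(0))
delta([.492,.026,.156],-150)
E
```

```text
time: 1.77
eef_pos: [0.4921, 0.0286, 0.2591]
orientation: [0.817, -3.032, -0.0]
ft_force: [0.0, 0.0, -0.4]
width: 0.0873
[0.49206472 0.02901016 0.25932082]
476 [0.49026908 0.02341649 0.11876951] 364 [0.49152559 0.02406036 0.12176618] [0.4835708  0.01572547 0.11622962] [0.50073521 0.03287574 0.1240346 ]
xyz units [ 0.059 -0.104  4.133] turn 0.43 yaw0 -149.57
```

View pics/w1.png

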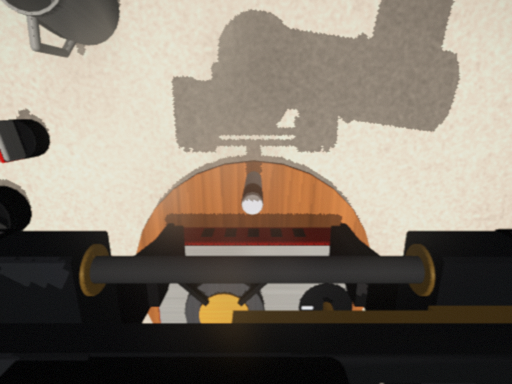

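The wrist view shows the post top at (252,203), which measures (0.492, 0.024). The burner edge is behind it and the jaws straddle the tangent.

```bash
python3 -m creep '[[0.1,-0.14,1.4,0],[0.1,-0.14,2.8,0],[0.1,-0.14,4.15,0],[0.1,-0.14,4.15,0]]' 0; python3 -m creep '[[0,0,0,0],[0,0,0,0],[0,0,0,0],[0,0,0,0],[0,0,0,0],[0,0,0,0],[0,0,0,0],[0,0,0,0]]' 255 15
```

```text
time: 2.15
eef_pos: [0.4878, 0.0243, 0.1504]
orientation: [0.823, -3.018, -0.0]
ft_force: [-0.8, -0.8, 0.1]
width: 0.0871
time: 2.82
eef_pos: [0.4919, 0.0251, 0.1563]
orientation: [-0.824, 3.031, 0.0]
ft_force: [0.2, -0.2, 0.7]
width: 0.0419
```

```bash
python3 -m creep '[[0,0,0,0],[0,0,0,0],[0,0,0,0],[0,0,0,0],[0,0,0,0],[0,0,0,0],[0,0,0,0]]' 255 15; python3 - <<'E'
from h import *
o=get_obs();print(o["ft_force"])
c=np.array([.606,.0913]);M=R.from_rotvec(o["orientation"]).as_matrix()
p0=np.array(o["eef_pos"]);th0=np.arctan2(*(p0[:2]-c)[::-1]);r=np.hypot(*(p0[:2]-c));print(r,np.degrees(th0),"to",-95.6)
for k in range(1,20):
    a=np.radians(3*k);Rz=np.array([[np.cos(a),-np.sin(a)],[np.sin(a),np.cos(a)]])
    d=np.r_[Rz@(p0[:2]-c)+c,p0[2]]-p0
    print([*(M.T@d/.025).round(2),-3*k])
E
```

```text
time: 3.4
eef_pos: [0.4919, 0.025, 0.156]
orientation: [0.824, -3.031, 0.0]
ft_force: [0.5, -1.0, 0.1]
width: 0.0179
[ 0.45080912 -0.99967425  0.08238347]
0.13197055875325897 -149.86427375740953 to -95.6
[np.float64(-0.01), np.float64(-0.28), np.float64(0.0), -3]
[np.float64(-0.03), np.float64(-0.55), np.float64(0.0), -6]
[np.float64(-0.06), np.float64(-0.83), np.float64(0.0), -9]
[np.float64(-0.11), np.float64(-1.1), np.float64(0.0), -12]
[np.float64(-0.17), np.float64(-1.37), np.float64(0.0), -15]
[np.float64(-0.25), np.float64(-1.63), np.float64(0.0), -18]
[np.float64(-0.34), np.float64(-1.89), np.float64(0.0), -21]
[np.float64(-0.45), np.float64(-2.15), np.float64(0.0), -24]
[np.float64(-0.56), np.float64(-2.4), np.float64(0.0), -27]
[np.float64(-0.69), np.float64(-2.64), np.float64(-0.0), -30]
[np.float64(-0.84), np.float64(-2.88), np.float64(-0.0), -33]
[np.float64(-0.99), np.float64(-3.11), np.float64(-0.0), -36]
[np.float64(-1.16), np.float64(-3.33), np.float64(-0.0), -39]
[np.float64(-1.34), np.float64(-3.54), np.float64(-0.0), -42]
[np.float64(-1.53), np.float64(-3.74), np.float64(-0.0), -45]
[np.float64(-1.73), np.float64(-3.93), np.float64(-0.0), -48]
[np.float64(-1.94), np.float64(-4.11), np.float64(-0.0), -51]
[np.float64(-2.15), np.float64(-4.28), np.float64(-0.0), -54]
[np.float64(-2.38), np.float64(-4.44), np.float64(-0.0), -57]
```

```bash
python3 -m creep '[[-0.01,-0.28,0,-3],[-0.03,-0.55,0,-6],[-0.06,-0.83,0,-9],[-0.11,-1.1,0,-12],[-0.17,-1.37,0,-15],[-0.25,-1.63,0,-18],[-0.34,-1.89,0,-21],[-0.45,-2.15,0,-24],[-0.56,-2.4,0,-27],[-0.56,-2.4,0,-27]]'; python3 -m creep '[[-0.01,-0.28,0,-3],[-0.03,-0.55,0,-6],[-0.06,-0.83,0,-9],[-0.11,-1.1,0,-12],[-0.17,-1.37,0,-15],[-0.25,-1.63,0,-18],[-0.34,-1.89,0,-21],[-0.34,-1.89,0,-21]]'; python3 -c "
from h import *
o=get_obs();p=o['eef_pos'];print(o['ft_force'],np.degrees(np.arctan2(p[1]-.0913,p[0]-.606)),np.hypot(p[1]-.0913,p[0]-.606))"
```

```text
time: 4.23
eef_pos: [0.5347, -0.0202, 0.1559]
orientation: [1.51, -2.754, 0.001]
ft_force: [-1.3, -1.7, 2.5]
width: 0.0172
time: 4.9
eef_pos: [0.5792, -0.0383, 0.1559]
orientation: [1.986, -2.434, 0.001]
ft_force: [-0.3, -3.0, 1.9]
width: 0.0175
[-0.32889895 -2.99774474  1.94205479] -101.68482730787618 0.13231961513804974
```

```bash
for i in 1; do python3 -m creep '[[-0.01,-0.14,0,-1.5],[-0.01,-0.28,0,-3],[-0.02,-0.42,0,-4.5],[-0.03,-0.55,0,-6],[-0.03,-0.55,0,-6],[-0.03,-0.55,0,-6]]'; done; python3 - <<'E'
from h import *
o=get_obs();p=o['eef_pos'];print(o['ft_force'],np.degrees(np.arctan2(p[1]-.0913,p[0]-.606)))
a,P=pts("top");q=P[60:135,195:270].reshape(-1,3)
save(cv2.resize(a[70:260,150:300],None,fx=3,fy=3,interpolation=cv2.INTER_CUBIC),"top1.png")
E
```

```text
time: 5.4
eef_pos: [0.5927, -0.0403, 0.156]
orientation: [-2.108, 2.328, -0.002]
ft_force: [3.0, -5.0, -0.7]
width: 0.0171
[ 2.96181315 -4.99587209 -0.7340656 ] -95.76947612973636
```

View pics/top1.png

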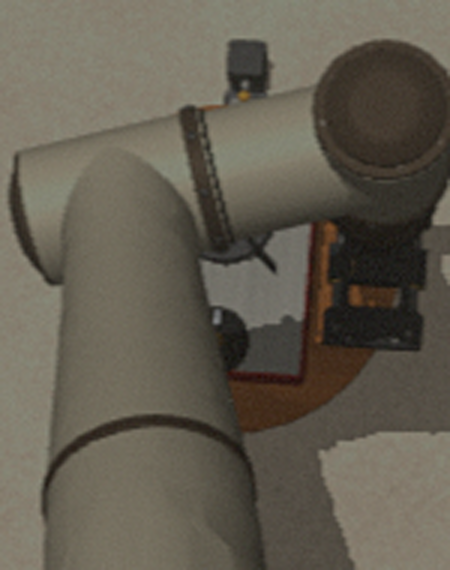

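The arm hides most of the disc. The burner stands square and the plunger is at (245,95) in the crop. The disc now pulls the tool forward by about 3 N, which suggests it has passed the pin. I'll release and measure.

```bash
python3 -m creep '[[0,0,0,0],[0,0,0,0],[0,0,0,0],[0,0,0,0],[0,0,0,0],[0,0,0,0],[0,0,0,0]]' 60; python3 -m creep '[[0,0,-1.5,0],[0,0,-3,0],[0,0,-4.2,0],[0,0,-4.2,0],[0,0,-4.2,0]]' 0; python3 - <<'E'
from h import *
im,P=pts("wrist");save(im,"w2.png")
q=P.reshape(-1,3);q=q[(q[:,2]>.116)&(q[:,2]<.135)&(np.hypot(q[:,0]-.593,q[:,1]+.038)<.04)]
print(len(q),q.mean(0),q.min(0),q.max(0))
m=q.mean(0);print(np.degrees(np.arctan2(m[1]-.0913,m[0]-.606)))
E
```

```text
time: 6.03
eef_pos: [0.5923, -0.0397, 0.156]
orientation: [-2.111, 2.327, 0.0]
ft_force: [-1.0, -0.1, 0.5]
width: 0.0564
time: 6.45
eef_pos: [0.593, -0.0396, 0.2633]
orientation: [-2.108, 2.324, -0.004]
ft_force: [0.4, 1.3, -1.4]
width: 0.0848
358 [ 0.59257777 -0.04040374  0.12174513] [ 0.58368399 -0.04882942  0.11621687] [ 0.60123793 -0.03070423  0.12410036]
-95.81905538741
```

View pics/w2.png

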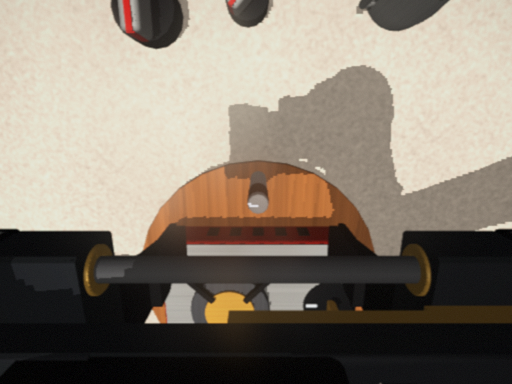

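The wrist view shows the post at (258,205), with the burner edge parallel to the jaws. I now move over the knob and check the notch from the top on the way.

```bash
python3 -c "
from h import *
delta([.584,-.2185,.25],-139.65)"
```

```text
xyz units [ 7.149 -0.376  0.445] turn 44.05 yaw0 -95.6
```

```bash
python3 -m creep '[[1.2,0,0,7],[2.4,-0.1,0.1,14],[3.6,-0.2,0.2,21],[4.8,-0.3,0.3,28],[6,-0.4,0.4,35],[7.15,-0.4,0.4,42],[7.15,-0.4,0.4,44],[7.15,-0.4,0.4,44],[7.15,-0.4,0.4,44]]' 0; python3 - <<'E'
from h import *
im,P=pts("wrist")
q=P.reshape(-1,3);q=q[(np.hypot(q[:,0]-.584,q[:,1]+.219)<.035)]
t=q[(q[:,2]>.044)&(q[:,2]<.058)];w,v=np.linalg.eigh(np.cov(t[:,:2].T))
rect=cv2.minAreaRect((t[:,:2]*1000).astype(np.float32));print("bar",len(t),t.mean(0),np.degrees(np.arctan2(v[1,1],v[0,1])),np.sqrt(w),rect)
k=q[(q[:,2]>.012)&(q[:,2]<.03)];print("skirt",k.mean(0),k.min(0),k.max(0))
a,T=pts("top");np.savez("s1.npz",a=a,P=T)
m=(abs(T[...,2]-.022)<.005); m[:, :160]=0;m[:,295:]=0;m[:95]=0;m[225:]=0
def cl(z0,z1,u0,u1,v0,v1,n):
    q=T[v0:v1,u0:u1].reshape(-1,3);q=q[(q[:,2]>z0)&(q[:,2]<z1)];print(n,len(q),q.mean(0).round(4),q.min(0).round(3),q.max(0).round(3))
cl(.1,.13,255,295,150,205,"post");cl(.098,.12,195,235,160,205,"shaft")
o1=np.hstack([im[0:230,130:400]]);o1=cv2.resize(o1,(540,460));o2=cv2.resize(a[75:225,165:295],(390,450),interpolation=cv2.INTER_CUBIC)
c=np.zeros((460,800,3),np.uint8);c[:,:400]=o1[:,70:470];c[:450,400:790]=o2;save(c,"m2.png")
delta([.584,-.2185,.089],-139.65)
E
```

```text
time: 7.25
eef_pos: [0.5842, -0.2188, 0.2491]
orientation: [1.085, -2.945, -0.003]
ft_force: [-0.1, 0.4, -0.5]
width: 0.0869
bar 484 [ 0.58496695 -0.22370561  0.04995142] -140.0562856261617 [0.00347224 0.01220545] ((585.849853515625, -222.8983612060547), (42.449615478515625, 11.442375183105469), 40.09988784790039)
skirt [ 0.58408289 -0.22444674  0.02376946] [ 0.56399833 -0.24504671  0.0121845 ] [ 0.60736914 -0.20140738  0.02928072]<stdin>:10: RuntimeWarning: Mean of empty slice.
  ret = um.true_divide(
Traceback (most recent call last):
ValueError: zero-size array to reduction operation minimum which has no identity
```

```bash
python3 - <<'E'
from h import *
s=np.load("s1.npz");T=s["P"];a=s["a"]
for n,z0,z1,c,r in [("post",.112,.13,(.593,-.039),.03),("shaft",.098,.115,(.528,.099),.02)]:
    m=(T[...,2]>z0)&(T[...,2]<z1)&(np.hypot(T[...,0]-c[0],T[...,1]-c[1])<r);print(n,m.sum(),T[m].mean(0) if m.any() else 0)
im,_=pts("wrist")
c=np.zeros((600,800,3),np.uint8);c[:,:400]=cv2.resize(im[:240,180:340],(400,600));c[:450,400:790]=cv2.resize(a[75:225,165:295],(390,450),interpolation=cv2.INTER_CUBIC);save(c,"m2.png")
delta([.5856,-.2229,.0965],-139.9)
E
```

```text
post 0 0
shaft 20 [0.52630507 0.09915177 0.10400064]
xyz units [ 0.107 -0.178  6.156] turn 0.44 yaw0 -139.46
```

View pics/m2.png

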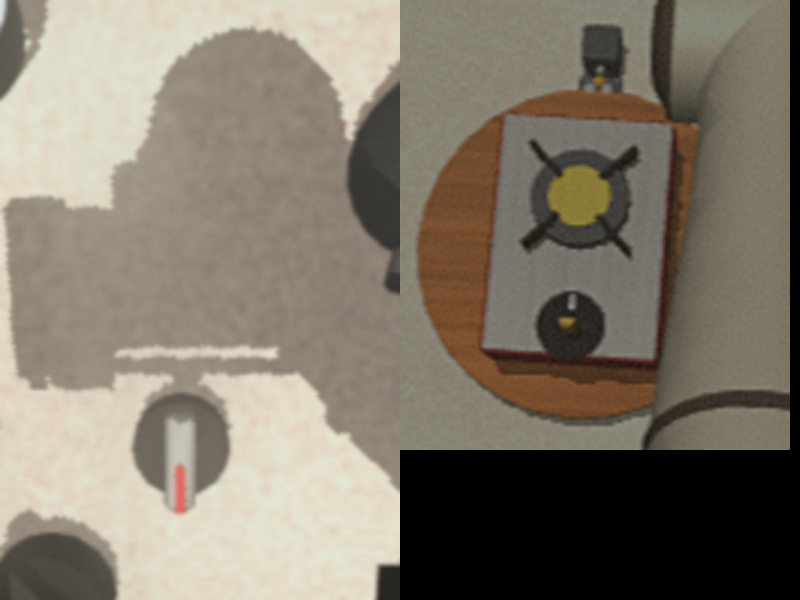

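The right crop shows the ball at (598,80) seated between the two white rim pins at (585,88) and (613,88), and the tick at (573,300) points to the burner head, so the disc is in its notch. The left crop shows the small knob at (180,445) with its red end away from tool +x, as planned.

```bash
python3 -m creep '[[0.1,-0.18,1.5,0.4],[0.1,-0.18,3,0.4],[0.1,-0.18,4.5,0.4],[0.1,-0.18,5.6,0.4],[0.1,-0.18,6.1,0.4],[0.1,-0.18,6.1,0.4],[0.1,-0.18,6.1,0.4],[0.1,-0.18,6.1,0.4]]' 0; python3 -m creep '[[0,0,0,0],[0,0,0,0],[0,0,0,0],[0,0,0,0],[0,0,0,0],[0,0,0,0],[0,0,0,0],[0,0,0,0],[0,0,0,0],[0,0,0,0]]' 255 20;python3 -m creep '[[0,0,0,0],[0,0,0,0],[0,0,0,0],[0,0,0,0],[0,0,0,0],[0,0,0,0],[0,0,0,0],[0,0,0,0],[0,0,0,0],[0,0,0,0]]' 255 45; python3 -c "
from h import *
print(get_obs()['ft_force']);delta([.5856,-.2229,.0965],-139.9)"
```

```text
time: 8.07
eef_pos: [0.5872, -0.2235, 0.1]
orientation: [-1.077, 2.949, -0.003]
ft_force: [0.4, -0.1, 0.3]
width: 0.0868
time: 8.9
eef_pos: [0.586, -0.2238, 0.0984]
orientation: [1.075, -2.952, -0.0]
ft_force: [0.5, 0.3, -0.1]
width: 0.0282
time: 9.73
eef_pos: [0.5859, -0.2238, 0.0984]
orientation: [1.075, -2.952, -0.0]
ft_force: [-0.2, 0.5, 0.3]
width: 0.0129
[-0.17285772  0.46725898  0.34606034]
xyz units [-0.013  0.035  0.078] turn -0.07 yaw0 -139.97
```

Gripped: opening 12.9 mm, equal to the bar width. I lift and carry it beside the shaft, to view the shaft at the final yaw.

```bash
python3 -m creep '[[0,0,-0.5,0],[0,0,-1.5,0],[0,0,-3,0],[0,0,-4.5,0],[0,0,-6,0],[0,0,-6.5,0],[0,0,-6.5,0]]'; python3 -c "
from h import *
o=get_obs();print(o['width'],o['ft_force']);delta([.557,.099,.25],-185.7)"
```

```text
time: 10.32
eef_pos: [0.5876, -0.2242, 0.2664]
orientation: [-1.073, 2.944, -0.009]
ft_force: [0.3, -0.8, 0.1]
width: 0.0124
0.012446846128879026 [ 0.33645617 -0.78701618  0.141209  ]
xyz units [-7.379 10.689  0.616] turn 45.76 yaw0 -139.94
```

```bash
python3 -m creep '[[-0.7,1.1,0,4.6],[-1.5,2.2,0,9.2],[-2.2,3.2,0,13.8],[-2.9,4.3,0,18.4],[-3.7,5.4,0,23],[-4.4,6.4,0,27.6],[-5.1,7.5,0,32],[-5.9,8.6,0.1,36.4],[-6.7,9.6,0.3,41],[-7.4,10.7,0.6,45.8]]'; python3 -m creep '[[0,0,0,0],[0,0,0,0],[0,0,0,0]]'; python3 - <<'E'
from h import *
o=get_obs();print(o['width']);im,P=pts("wrist");np.savez("w3.npz",im=im,P=P,p=o["eef_pos"],r=o["orientation"]);save(im,"w3.png")
print(calibration("wrist"))
m=(P[...,2]>.098)&(P[...,2]<.112)&(np.hypot(P[...,0]-.527,P[...,1]-.099)<.02)
print(m.sum(),P[m].mean(0),P[m].min(0),P[m].max(0));print(np.argwhere(m).mean(0))
delta([.527,.099,.25],-185.7)
E
```

```text
time: 11.15
eef_pos: [0.5552, 0.1016, 0.2451]
orientation: [-0.165, -3.137, 0.0]
ft_force: [1.0, 0.1, -0.6]
width: 0.0129
time: 11.4
eef_pos: [0.5551, 0.0999, 0.2449]
orientation: [-0.157, -3.136, 0.002]
ft_force: [0.1, -0.1, -0.6]
width: 0.0127
0.012722576946968845
{'intrinsics': array([[294.70460517,   0.        , 256.78791272],
       [  0.        , 294.70460517, 194.49536794],
       [  0.        ,   0.        ,   1.        ]]), 'hand_eye': array([[ 2.92201683e-05, -9.62643013e-01, -2.70773760e-01,
         7.48009277e-02],
       [ 9.99999757e-01, -1.60300272e-04,  6.77806071e-04,
        -5.18756849e-06],
       [-6.95890385e-04, -2.70773714e-01,  9.62642775e-01,
        -9.26832908e-02],
       [ 0.00000000e+00,  0.00000000e+00,  0.00000000e+00,
         1.00000000e+00]])}
197 [0.52517197 0.09753049 0.10433635] [0.51992896 0.09052622 0.09865414] [0.53064465 0.10396267 0.10730552]
[170.45685279 250.10152284]
xyz units [ 1.125 -0.133 -0.185] turn 359.92 yaw0 174.22
```

View pics/w3.png

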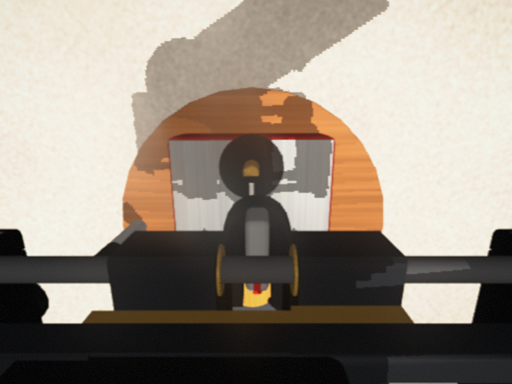

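Wrist view: the D-shaft top is at (251,167), the white tick at (251,188) lies towards the burner, and the held knob is at (257,225) with its red end towards the burner head, the matching orientation. Next I refine the shaft centre and yaw.

```bash
python3 - <<'E'
from h import *
for k in range(4):
    o=get_obs();im,P=pts("wrist")
    near=(np.hypot(P[...,0]-.527,P[...,1]-.0985)<.016)
    m=near&(P[...,2]>.1025)&(P[...,2]<.112)
    q=P[m];print(len(q),q.mean(0).round(4),np.percentile(q[:,:2],[1,99],axis=0).round(4).tolist(),o["eef_pos"].round(4))
# deck edges
d=(abs(P[...,2]-.077)<.004)&(P[...,0]<.55)&(P[...,1]>.0)&(P[...,1]<.2)
q=P[d];cols=[]
for y in np.arange(.04,.155,.005):
    s=q[abs(q[:,1]-y)<.0025]
    if len(s)>5: cols.append((y,np.percentile(s[:,0],2)))
c=np.array(cols);f=np.polyfit(c[:,0],c[:,1],1);print("edge yaw",np.degrees(np.arctan(-f[0])),c.round(4).tolist()[::4])
# tick + skirt ring dark circle on deck
M=R.from_rotvec(o["orientation"]).as_matrix();print("toolyaw",np.degrees(np.arctan2(M[1,0],M[0,0])),"tilt",M[:,2])
g=im.astype(int);w=np.where((im.min(-1)>150)[175:205,240:262]);print("tick px",w[1].mean()+240,w[0].mean()+175,P[int(w[0].mean()+175),int(w[1].mean()+240)])
br=(g[...,0]-g[...,2]>60)&near; print("brass px",np.argwhere(br).mean(0),P[br].mean(0))
# knob underside in hand: skirt front rim points
kk=(P[...,2]>.125)&(P[...,2]<.18)&(np.arange(384)[:,None]<235)&(abs(np.arange(512)[None]-257)<45);q=(P[kk]-o["eef_pos"])@M
print("knob tool",len(q),q.min(0),q.max(0))
E
```

```text
174 [0.5253 0.0975 0.1047] [[0.5205, 0.0911], [0.5299, 0.1041]] [0.5553 0.0995 0.2453]
178 [0.5253 0.0977 0.1047] [[0.5201, 0.091], [0.5302, 0.104]] [0.5555 0.0992 0.2456]
167 [0.5252 0.0975 0.1048] [[0.5206, 0.0909], [0.5295, 0.1038]] [0.5556 0.099  0.2458]
172 [0.5252 0.0976 0.1047] [[0.5205, 0.0908], [0.5297, 0.1039]] [0.5557 0.099  0.246 ]
edge yaw -5.275186164485575 [[0.04, 0.4961], [0.06, 0.498], [0.08, 0.5001], [0.1, 0.4989], [0.12, 0.504], [0.14, 0.5056]]
toolyaw 174.14091233820176 tilt [-1.05589775e-04 -4.80980273e-05 -9.99999993e-01]
tick px 251.80769230769232 187.84615384615384 [0.54621797 0.09486664 0.07944926]
brass px [235.09536785 255.76021798] [0.52497938 0.10089967 0.20413824]
knob tool 1397 [ 0.00242586 -0.02058574  0.06599781] [0.02251382 0.02051903 0.09793618]
```

```bash
python3 -c "
from h import *
o=get_obs();print(o['eef_pos']);delta([.5268,.0975,.2094],174.4)"
```

```text
[0.55569765 0.09905815 0.24606633]
xyz units [ 1.144 -0.18   1.467] turn -0.26 yaw0 174.14
```

```bash
python3 -m creep '[[0.6,-0.1,0.3,0],[1.14,-0.18,0.8,0],[1.14,-0.18,1.2,0],[1.14,-0.18,1.4,0],[1.14,-0.18,1.4,0],[1.14,-0.18,1.4,0],[1.14,-0.18,1.4,0],[1.14,-0.18,1.4,0],[1.14,-0.18,1.4,0]]'; python3 - <<'E'
from h import *
for k in range(3):
    o=get_obs();im,P=pts("wrist");print(o["eef_pos"].round(4),o["ft_force"].round(2))
delta([.5268,.0975,.2094],174.4)
save(im[100:300,156:356].repeat(3,0).repeat(3,1),"w4.png")
E
```

```text
time: 12.4
eef_pos: [0.5273, 0.0986, 0.2114]
orientation: [0.158, 3.137, 0.001]
ft_force: [-0.3, 0.4, -0.1]
width: 0.0127
[0.5273 0.0986 0.2114] [-0.34  0.39 -0.05]
[0.5272 0.0985 0.2113] [ 0.22  0.39 -1.29]
[0.527  0.0985 0.2113] [-0.32 -0.58 -0.96]
xyz units [ 0.002 -0.041  0.072] turn -0.17 yaw0 174.23
```

View pics/w4.png

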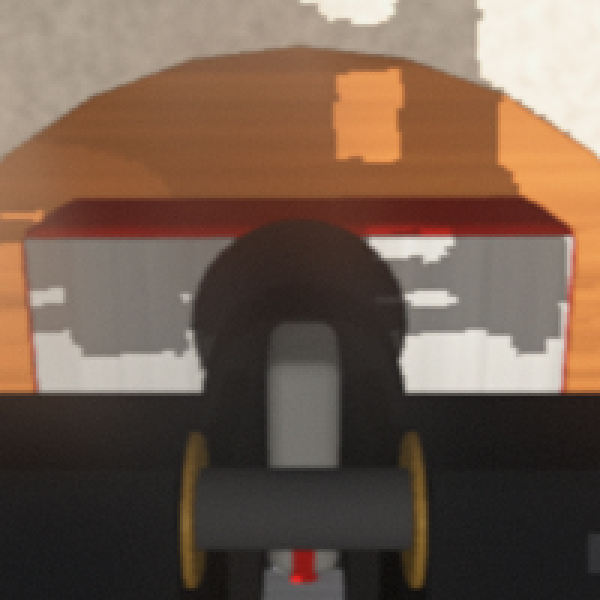

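The knob sits centred between the deck's sides (25 to 570, knob 300), aligned and above the shaft. I descend in small steps and watch the force.

```bash
python3 -m creep '[[0,-0.03,0.1,0],[0,-0.03,0.2,0],[0,-0.03,0.3,0],[0,-0.03,0.4,0],[0,-0.03,0.5,0],[0,-0.03,0.5,0],[0,-0.03,0.5,0],[0,-0.03,0.5,0]]'; python3 -c "
from h import *
o=get_obs();print(o['eef_pos'].round(4),o['ft_force'].round(2),o['wrist_torque'].round(2))"
```

```text
time: 13.22
eef_pos: [0.5268, 0.0977, 0.1985]
orientation: [0.158, 3.138, -0.0]
ft_force: [-0.0, -0.6, -1.3]
width: 0.013
[0.5268 0.0977 0.1985] [-0.02 -0.63 -1.3 ] [ 0.06 -0.17  0.01]
```

Underside at z about 100 mm with no reaction, so it has entered. I continue.

```bash
python3 -m creep '[[0,0,0.1,0],[0,0,0.2,0],[0,0,0.3,0],[0,0,0.4,0],[0,0,0.4,0],[0,0,0.4,0],[0,0,0.4,0]]'; python3 -c "
from h import *
o=get_obs();print(o['eef_pos'].round(4),o['ft_force'].round(2),o['wrist_torque'].round(2))"; python3 -m creep '[[0,0,0.1,0],[0,0,0.2,0],[0,0,0.3,0],[0,0,0.3,0],[0,0,0.3,0],[0,0,0.3,0]]'; python3 -c "
from h import *
o=get_obs();print(o['eef_pos'].round(4),o['ft_force'].round(2),o['wrist_torque'].round(2))"
```

```text
time: 13.8
eef_pos: [0.5267, 0.0977, 0.1885]
orientation: [0.158, 3.138, -0.0]
ft_force: [-0.8, 0.0, -0.1]
width: 0.0125
[0.5267 0.0977 0.1885] [-0.84  0.01 -0.13] [ 0.03 -0.18 -0.03]
time: 14.3
eef_pos: [0.527, 0.0978, 0.182]
orientation: [0.157, 3.136, 0.0]
ft_force: [-2.1, 1.3, 6.0]
width: 0.0125
[0.527  0.0978 0.182 ] [-2.08  1.33  5.99] [0.11 0.43 0.01]
```

The spring reacts as expected (about 6.5 N, pressed about 3.4 mm). Now I press to the stop.

```bash
python3 -m creep '[[0,0,0.08,0],[0,0,0.16,0],[0,0,0.2,0],[0,0,0.2,0],[0,0,0.2,0],[0,0,0.2,0]]' 255 55; python3 -c "
from h import *
o=get_obs();print(o['eef_pos'].round(4),o['ft_force'].round(2),o['wrist_torque'].round(2))"; python3 -m creep '[[0,0,0.04,0],[0,0,0.06,0],[0,0,0.06,0],[0,0,0.06,0],[0,0,0.06,0]]'; python3 -c "
from h import *
o=get_obs();print(o['eef_pos'].round(4),o['ft_force'].round(2),o['wrist_torque'].round(2))"
```

```text
time: 14.8
eef_pos: [0.5271, 0.0978, 0.1776]
orientation: [0.157, 3.136, 0.0]
ft_force: [-3.1, 0.1, 8.8]
width: 0.0125
[0.5271 0.0978 0.1776] [-3.1   0.11  8.77] [ 0.09  0.76 -0.03]
time: 15.22
eef_pos: [0.5271, 0.0979, 0.1772]
orientation: [0.156, 3.136, 0.0]
ft_force: [-4.9, 0.7, 14.9]
width: 0.0125
[0.5271 0.0979 0.1772] [-4.89  0.66 14.9 ] [ 0.15  1.44 -0.02]
```

The bottom stop is reached (14.9 N against the spring's 10.5 N). One final look.

```bash
python3 - <<'E'
from h import *
im,P=pts("wrist");b,Q=pts("scene");a,T=pts("top")
o=get_obs();print(o["eef_pos"].round(4),o["ft_force"].round(2),o["width"])
m=(Q[...,2]>.112)&(Q[...,2]<.13)&(np.hypot(Q[...,0]-.593,Q[...,1]+.039)<.025);print("post scene",m.sum(),Q[m].mean(0))
m=(P[...,2]<.09)&(P[...,2]>.07)&(P[...,0]<.55)
q=P[m];c=[(y,np.percentile(q[abs(q[:,1]-y)<.003][:,0],2)) for y in np.arange(.05,.15,.005) if (abs(q[:,1]-y)<.003).sum()>5]
f=np.polyfit(*np.array(c).T,1);print("edge yaw",np.degrees(np.arctan(-f[0])))
x=np.zeros((600,800,3),np.uint8);x[:300,:400]=cv2.resize(im,(400,300));x[300:,:400]=cv2.resize(a[60:220,150:363],(400,300));x[:300,400:]=cv2.resize(b[130:280,200:400],(400,300),interpolation=2);x[300:,400:]=cv2.resize(b,(400,300));save(x,"fin.png")
E
```

```text
[0.5272 0.0979 0.1772] [-4.55  0.31 13.83] 0.01280195504581403
post scene 33 [ 0.59573492 -0.0430852   0.11835409]
edge yaw -5.41055334227838
```

View pics/fin.png

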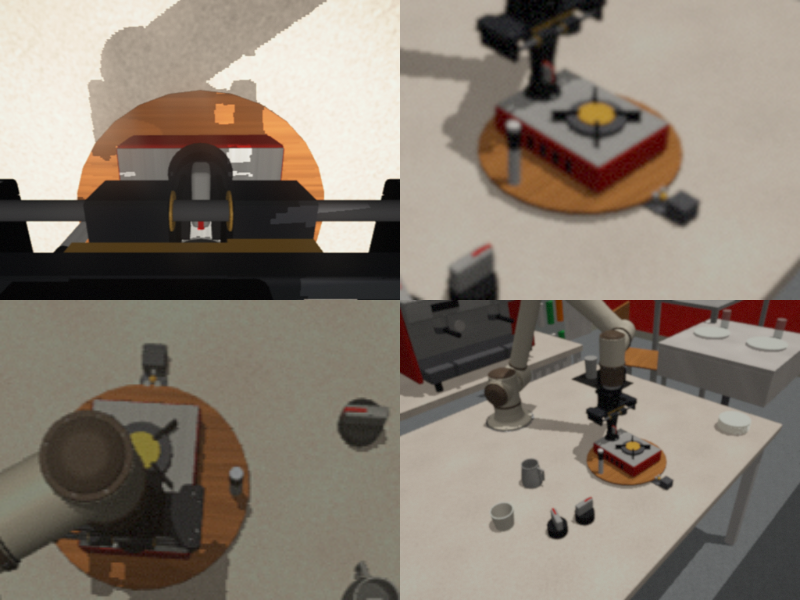

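The final views show the knob down on the deck at the shaft (top right, 540,90), held by the gripper. The ball is at the notch (bottom left, 155,378), and the jug, cup and look-alikes are untouched. The edge yaw is still -5.4°. I hand in.

```bash
python3 -c "
from plant import *
print(hand_in());o=get_obs();print(o['time'],o['eef_pos'],o['ft_force'],o['width'])"
```

```text
the job is handed in; nothing more can be done
None
the job is handed in; nothing more can be done
```

The job is done and handed in at about 15 s on the robot's clock. The knob is on the burner's control shaft, pressed in to its bottom stop and still held by the gripper.

- **Turntable:** I gripped the post and turned the disc about 54° anticlockwise. After I let go, the ball sat between its two rim pins. The burner edge measured -5.3° before the knob went on and -5.4° after. The plunger's direction gives -5.6° for the notch.
- **Knob:** I took the smallest of the three look-alikes, turned it to match the flat on the shaft and lowered it. It met no resistance until the spring, at the height expected for fully home.
- **Press:** I pressed it 8 mm down to the stop. The last force reading was about 14 N, against 10.5 N from the spring at the stop. Grip opening was 12.8 mm (the bar is 13 mm wide), so the knob had not slipped.

**Disagreements and gaps:**
- The cameras differed by 2 to 6 mm on positions, so I used the wrist camera for the fit.
- A sideways force of about 4.5 N remained at the end. It points roughly at the pivot, so it should not turn the disc.
- The jug and cup look untouched in the final views. The arm hid the tamper there, but its path passed well above it.

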